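# Prop open the guard and turn the trim knob to its stop

### The arm

A 7-joint arm with a two-finger parallel gripper is mounted at the origin on the work surface. World frame = base frame: x ahead of the robot, y to its left, z up, the work surface at z = 0. Lengths are in m, angles in rad, forces in N, time in s.
With the tool pointing down it reaches from about 0.35 to 0.9 m from the base axis. Payload 7.2 kg.
Tool frame: the origin (TCP) lies midway between the tips of the shut fingers; the grasp point (between the pads) lies robot.tcp_to_grasp behind it (robot.tcp_to_grasp is the distance from the TCP to the grasp point, in m); z points along the fingers, y is the direction in which the jaws open and shut (so a half turn about z gives the same grasp; the last joint's range is limited). The gripper opens to 85 mm and grips with 20 to 120 N. Pads are 22 mm wide; open, the fingers measure 114 mm over their backs; the gripper's body (76 mm by 85 mm) begins 54 mm behind the grasp point. The pads swing forward as they close: fully open they stand 13 mm farther back than shut.
Start: joints at [1.259, 0.411, -0.013, 1.596, 0.006, 1.134, -0.082], TCP at [0.151, -0.607, 0.231] pointing down, gripper open.
Joint ranges: [-2.95, 2.95], [-0.29, 1.99], [-1.47, 1.44], [0.14, 2.54], [-1.03, 4.17], [0.13, 1.85], [-2.86, 2.86]. Speed limits (rad/s): [2.39, 2.39, 3.01, 3.01, 3.14, 3.14, 3.14].

### API

Orientations are given as a rotation vector (axis times angle).
In Python, from bench import sensors, get_image, camera_params, workorder, outline_of, robot gives the robot as it stands.
- The arm moves only by the shell command python3 -m creep 'ROWS' [FORCE]. ROWS is JSON, a list that holds one entry, the list of rows, each a list of 5 numbers: the finger opening in m, from 0 to 0.0854, then the shift along the tool's x, y, z in m, then the turn about the tool's z in degrees. A call has 1 to 8 rows; each row is the pose to reach, as a shift and turn from the pose commanded when the call began, along the tool's axes at that moment; what a row does not reach only later rows make up. A row lasts 1/8 s, in which the tool goes at most 62.5 mm and 10.7 degrees, less where a joint would pass 70% of its speed; a pose out of reach is approached as far as the arm can. A call with a gripper value outside its range is refused whole. The fingers move at their own pace and stop on an object; FORCE is the grip in N (left out, the last holds). Time passes only in rows, so rows that repeat a pose let the fingers close. It gives the time, the measured TCP pose, the force and the opening at its end, in the units of the state.
- sensors.observe(): the state, without advancing time (a new reading comes with each control period).
- get_image(name): name is "scene" or "top" or "wrist"; returns the picture (384x512x3 uint8, red, green, blue); there is no depth.
- camera_params(name): a dict with "camera_matrix" (3x3 intrinsics, pixels), "rvec" (rotation vector, rad) and "tvec" (3), from world to camera coordinates, as OpenCV has them; the wrist camera has in their place "hand_eye" (4x4, takes a point from camera to tool coordinates, whose origin is the TCP and whose axes are the flange's). Camera axes: x right, y down, z forward; pixel columns grow to the right and rows downward; lengths in m; the calibration is good to about 2 mm. A picture is of the moment at which its call begins: read the wrist's pose just before it. camera_params takes no time and is no camera call.
- workorder.job_done(): hands the job in, once; it reports no verdict.
Trained networks look in the newest picture that a camera, given by its name, has taken for a name from the list of things; names that differ only in an ending like _2 or _b are one class to them, and where a whole thing is asked for, a point or a joint stands for the part that bears it (a point fixed in the world has none). Each returns a list of dicts, best first, with "confidence" (0 to 1); they miss things now and then, are a little off and sometimes report something else, mostly with a low value. They report only what shows in the picture. A call takes as long as a camera call. They do not tell look-alikes from the thing itself.
- outline_of(camera, target): "mask" (384x512 bool, what is visible of it) and "pixel" ([column, row] in pixels, amid what is visible of it).
The state is a dict: "time": time; "q": joint angles; "dq": joint speeds; "joint_torque": joint torques, N m; "position": TCP position; "tcp_rot": TCP orientation; "force": force on the tool from outside, world axes, zero at the start; "wrist_torque": the same for the moment, N m; "gripper_width": finger opening in m.
Only numpy, scipy, OpenCV 4.12 (cv2) and the standard library are available. Lean on these libraries where they do the work, as an engineer would, in place of code of your own. Each camera call takes 0.05 s, during which the arm holds its last target. There are 200 camera calls.

### The job

Flip up the guard on the trainer console, and before it sinks shut drop the prop pin fully home into the socket block so that it holds the guard open; feel for the hole and press gently. Then turn the knob under the guard fully clockwise to its stop and let go of everything, leaving the pin in place and the other things on the bench undisturbed.

Things in the scene. Friction and masses are not known exactly. Their poses are not given: they have to be found in the camera images.
- console: Grey console fixed to the bench, 190 (x) x 250 (y) x 40 mm high (top face = deck). Origin: centre of its underside; x points away from the robot at yaw 0. In its frame (mm): guard hinge along y at x 85, z 86, on thin posts at y -101, 11, 98 up to z 92; knob axis at x 0, y -45; socket block near x 64, y 62. Rubber rests under the shut guard do not touch anything.
- guard (a joint): White guard: 0 = shut and level, grows as its front swings up and back, end stop 2.0 rad, past upright. Soft-close damper, 3 N m s/rad: opening at 0.35 rad/s takes about 9 N at the tongue. Left alone it sinks shut at 0.01 to 0.05 rad/s: some 18 s from the stop to 1.6 rad. Above 1.6 rad it clears the socket; propped on the seated pin it rests at about 1.3 to 1.55 rad.
- guard_hinge (a point): On the hinge axis, mid-width of the guard plate (120 mm from hinge to front edge, 100 wide, 5 thick, 150 g); turns with the guard, y along the hinge. On the console's +y side the guard has a low stop wing, 26 mm long from the hinge, 17 thick (14.5 below the plate's mid-plane), console y 5 to 90 mm, which comes to lean on the pin's shank.
- tongue (a point): Grip point in the guard's tongue, 148 mm from the hinge axis; moves with the guard. The tongue sticks 42 mm out of the middle of the plate's front edge, is 16 mm wide (along y), 10 thick, and ends 14 mm beyond this point. Pinched moderately across its width from above, it turns stiffly between the pads to about 1.2 rad; from there the guard can be pushed back from its inner side.
- socket_mid (a point): Top face (70 mm above the bench) of the aluminium socket block, at the middle of its adjusting range; axes as the console's. Block 36 (x) x 72 (y) x 30 mm, square hole 13.5 (x) x 14 (y) through its centre down to the deck, 1 mm chamfer. It is clamped up to 12 mm either way along y from this point; where is not reported: find the hole by feel or sight. In x the hole is here.
- pin: Loose prop pin, 60 to 100 g, upright in the wooden stand: steel shank 12 mm diameter with 1 mm chamfered foot, 0 to 72 mm; black round head 22 mm diameter, 72 to 102 mm. Origin: centre of the foot, z towards the head. Seated, the foot stands on the deck, 40 mm above the bench. Pressing it on the console with over 60 N is ramming it.
- stand: Wooden block 70 x 70 x 35 mm fixed to the bench left or right of the console, origin at the centre of its underside. A 15 mm square hole, 25 mm deep, in the middle of its top holds the pin loosely, foot 10 mm above the bench. The pin lifts straight out.
- knob (a joint): Knob: 0 = fully anticlockwise, grows as it is turned clockwise seen from above; end stop at 1.3 rad. Stays where it is left; friction 0.06 N m. At 0 its grip bar points 0.65 rad anticlockwise from the console's x axis, at 1.3 rad 0.65 rad clockwise from it.
- knob_grip (a point): On the knob's axis at the height to grip it, 64 mm above the bench; x along the grip bar. Black knob: disc 42 mm diameter carrying a bar 42 mm long, 14 wide, from 51 to 76 mm above the bench.
- rover: Bystander: small loose wheeled classroom robot, about 90 x 80 x 65 mm, origin under its centre; on the other side of the console from the stand.
- screwdriver: Bystander: loose screwdriver 170 mm long, lying to the right of the console.
- tray: Bystander: loose white parts tray 80 x 100 x 40 mm to the left of the console.
Not all that is in view belongs to the job. What is shaped like the pin but orange or red is not meant.

How it is judged:
On the way, in this order (a step that is already met when the one before it is completed fails the run):
1. the guard is swung up past 1.2 rad (value of joint guard above 1.2 rad), for 0.2 s.
2. the pin stands fully home in the socket block, with the guard still up (z of pin in the frame of console below 0.0435 m and horizontal distance between pin and socket_mid below 0.0165 m and angle between pin's own z axis and vertical below 0.2 rad and value of joint guard above 1.2 rad), for 0.2 s.
3. the knob is turned fully clockwise, the guard propped (all of step 2 and value of joint knob above 1.22 rad), for 0.2 s.
At the end, for the whole second after the job is handed in: The guard stands open (more than 1.2 rad); the pin stands in the socket block, its foot within 3.5 mm of the deck, within 16.5 mm of the range's middle, less than 0.2 rad off upright and at rest; the knob is within 0.08 rad of its clockwise stop (all of step 3 and linear speed of pin below 0.02 m/s); the robot touches nothing.
It fails at once if the pin is rammed against the console (more than 60 N) (contact force between pin and console above 60 N).
It fails at once if a bystander (rover, screwdriver or tray) is moved more than 20 mm (distance of any of rover, screwdriver, tray from where it was at the start of the episode above 0.02 m).
It also fails if it takes over 72 s, if anything falls off the work surface, if the arm or the gripper's body presses on something with over 40 N, if the wrist force passes 120 N, or if a joint passes its speed limit or range.

## Working session

There is one attempt and no reset: what is moved stays moved. The work goes in short steps, Python scripts to look and compute and a shell command to move; the robot and the scene stay as the last step left them, time stands still between calls to the robot, and variables do not carry over. Pictures are saved under pics/ and viewed, about 8 in all and at most 12, crops included, and the job is handed in when it is done.

```bash
mkdir -p pics; ls
python3 - <<'E'
from bench import *
import cv2,numpy as np
s=sensors.observe();print({k:np.round(v,3).tolist() for k,v in s.items()})
print(robot.tcp_to_grasp)
ims=[]
for c in ("scene","top"):
    im=get_image(c); cv2.imwrite(f"pics/{c}0.png",im[:,:,::-1])
    p=camera_params(c);print(c,{k:np.round(v,4).tolist() for k,v in p.items()})
    for t in ("console","guard","tongue","pin","stand","knob","rover","screwdriver","tray","socket_mid"):
        try:
            print(t,[(np.round(d["pixel"],1).tolist(),round(d["confidence"],2),int(d["mask"].sum())) for d in outline_of(c,t)])
        except Exception as e: print(t,e)
print({k:np.round(v,4).tolist() for k,v in camera_params("wrist").items()})
E
```

```text
pics
{'time': 0.0, 'q': [1.259, 0.412, -0.013, 1.597, 0.006, 1.134, -0.082], 'dq': [0.0, 0.001, -0.001, -0.001, 0.001, -0.001, -0.0], 'joint_torque': [0.0, -60.063, 0.682, -29.941, 0.014, 0.011, 0.0], 'position': [0.151, -0.606, 0.23], 'tcp_rot': [-3.117, -0.382, 0.0], 'force': [0.447, -0.35, 0.313], 'wrist_torque': [-0.023, -0.035, -0.04], 'gripper_width': 0.085}
0.0187
scene {'camera_matrix': [[397.2868, 0.0, 258.1425], [0.0, 397.2868, 189.7937], [0.0, 0.0, 1.0]], 'rvec': [0.6663, 2.5291, -1.2792], 'tvec': [0.4414, -0.09, 1.2594]}
console [([375.8, 269.4], 0.31, 268)]
guard [([229.9, 187.5], 0.83, 1514)]
tongue [([235.1, 182.4], 0.55, 1309), ([243.0, 197.8], 0.36, 83)]
pin [([415.7, 296.9], 0.84, 408), ([377.6, 271.4], 0.59, 258)]
stand [([366.6, 293.8], 0.65, 1332)]
knob [([246.5, 199.0], 0.55, 65)]
rover [([229.6, 144.2], 0.83, 639)]
screwdriver [([190.3, 170.5], 0.74, 221), ([232.0, 183.9], 0.33, 1426)]
tray []
socket_mid [([245.7, 214.1], 0.59, 6183), ([376.9, 269.0], 0.4, 252)]
top {'camera_matrix': [[402.0318, 0.0, 258.1443], [0.0, 402.0318, 195.1587], [0.0, 0.0, 1.0]], 'rvec': [2.1105, -2.171, 0.1652], 'tvec': [0.0719, 0.52, 1.2484]}
console [([269.8, 191.3], 0.58, 4709)]
guard [([282.0, 176.8], 0.89, 1591)]
tongue [([286.2, 181.7], 0.95, 1584)]
pin [([135.9, 214.0], 0.44, 39)]
stand [([166.1, 225.9], 0.68, 480)]
knob []
rover [([376.0, 217.9], 0.91, 666), ([357.4, 168.0], 0.55, 207)]
screwdriver [([355.4, 162.5], 0.65, 272)]
tray [([193.1, 165.9], 0.62, 878)]
socket_mid [([272.4, 187.6], 0.82, 4631)]
{'camera_matrix': [[300.3518, 0.0, 252.5782], [0.0, 300.3518, 191.3764], [0.0, 0.0, 1.0]], 'hand_eye': [[-0.0017, -0.9612, -0.2757, 0.0696], [1.0, -0.0015, -0.0011, 0.0], [0.0006, -0.2757, 0.9612, -0.1424], [0.0, 0.0, 0.0, 1.0]]}
```

Run:
```python
import cv2,numpy as np
a=cv2.imread("pics/scene0.png")[90:350,130:470];b=cv2.imread("pics/top0.png")[110:280,100:420]
cv2.imwrite("pics/a.png",cv2.resize(a,None,fx=2.3,fy=2.3,interpolation=cv2.INTER_CUBIC))
cv2.imwrite("pics/b.png",cv2.resize(b,None,fx=2.5,fy=2.5,interpolation=cv2.INTER_CUBIC))
```

```text
(no output)
```

View pics/a.png

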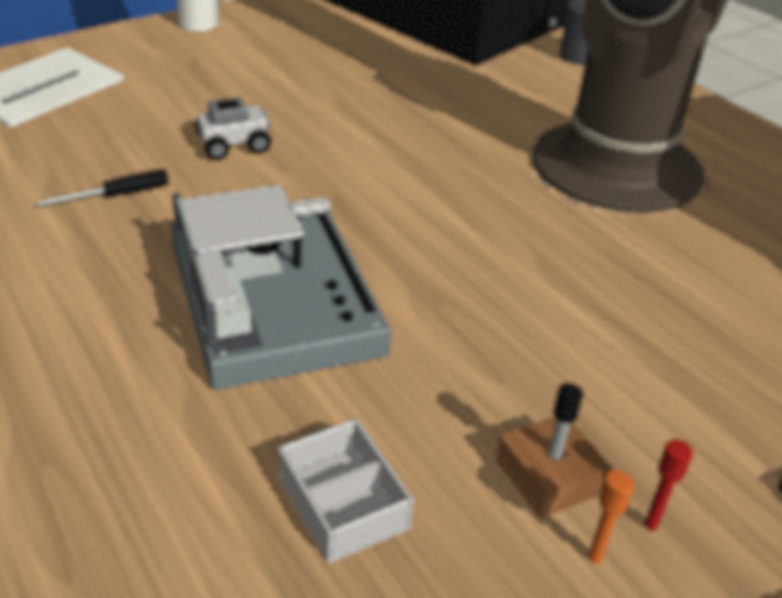

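View pics/b.png

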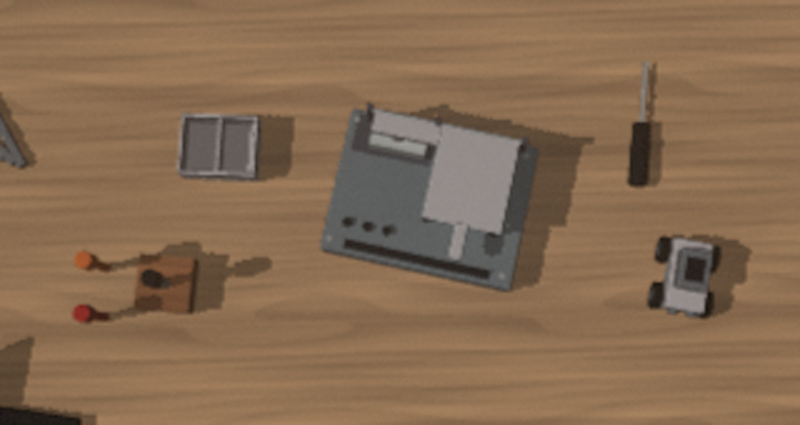

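The black-headed pin stands in the wooden stand: scene about (377,264) for its head, top about (161,221). The look-alikes are orange at scene (398,303) / top (134,214) and red at scene (424,291) / top (133,235). I choose the black one.

```bash
cat > h.py <<'E'
from bench import *
import cv2,numpy as np
from scipy.optimize import least_squares
from scipy.spatial.transform import Rotation as R
def cam(c,s=None):
    p=camera_params(c);K=np.array(p["camera_matrix"])
    if c!="wrist":
        Rw=cv2.Rodrigues(np.array(p["rvec"],float))[0];return K,Rw,np.array(p["tvec"],float)
    s=s or sensors.observe();T=np.eye(4);T[:3,:3]=R.from_rotvec(s["tcp_rot"]).as_matrix();T[:3,3]=s["position"]
    M=np.linalg.inv(T@np.array(p["hand_eye"]));return K,M[:3,:3],M[:3,3]
def proj(C,X):
    K,Rw,t=C;q=(np.atleast_2d(X)@Rw.T+t)@K.T;return q[:,:2]/q[:,2:]
def onz(C,px,z):
    K,Rw,t=C;o=-Rw.T@t;d=Rw.T@np.linalg.solve(K,[px[0],px[1],1]);return o+d*(z-o[2])/d[2]
def tri(Cs,ps):
    f=lambda X:np.concatenate([proj(C,X)[0]-p for C,p in zip(Cs,ps)])
    r=least_squares(f,[.6,0,.05]);return r.x,np.abs(r.fun).max()
def con(P,X):  # console frame pts -> world ; P=x,y,yaw
    X=np.atleast_2d(X);c,s=np.cos(P[2]),np.sin(P[2])
    return np.c_[P[0]+c*X[:,0]-s*X[:,1],P[1]+s*X[:,0]+c*X[:,1],X[:,2]]
def totool(X,s=None):  # world point -> shift in tool axes from TCP
    s=s or sensors.observe();return R.from_rotvec(s["tcp_rot"]).inv().apply(np.array(X)-s["position"])
E
python3 - <<'E'
from h import *
T=cam("top");S=cam("scene")
crop=np.array([(352,108),(538,150),(512,290),(322,250)])/2.5+[100,110]
X=np.array([[95,125,40],[95,-125,40],[-95,-125,40],[-95,125,40]])/1000
r=least_squares(lambda P:(proj(T,con(P,X))-crop).ravel(),[.6,0,0])
P=r.x;print("console",P.round(4),r.fun.round(1))
print("scene corners crop",((proj(S,con(P,X))-[130,90])*2.3).round(0))
tg=np.array([[85-148,-45,86]])/1000
pt=np.array([[458,240]])/2.5+[100,110]; ps=np.array([[312,207]])/2.3+[130,90]
print("tongue pred",con(P,tg),"tri",tri([T,S],[pt[0],ps[0]]), "pred crop px",(proj(T,con(P,tg))-[100,110])*2.5,(proj(S,con(P,tg))-[130,90])*2.3)
for z in(.086,):print(onz(T,pt[0],z),onz(S,ps[0],z))
# guard y centre: plate corners top crop
for q in [(440,122),(522,138),(424,216),(502,234)]:
    w=onz(T,np.array(q)/2.5+[100,110],.0885);c,s=np.cos(P[2]),np.sin(P[2]);d=w[:2]-P[:2];print("plate in console",np.round([c*d[0]+s*d[1],-s*d[0]+c*d[1]],4))
ph=np.array((152,277))/2.5+[100,110];qh=np.array((567,400))/2.3+[130,90]
print("pin head mid tri",tri([T,S],[ph,qh]),onz(T,ph,.11))
# pin axis where enters stand (z=.035)
print("pin at stand top",onz(S,np.array((556,456))/2.3+[130,90],.035))
sc=np.array([(137,255),(197,258),(193,312),(136,306)])/2.5+[100,110]
print("stand",[onz(T,q,.035)[:2].round(3) for q in sc],np.mean([onz(T,q,.035) for q in sc],0))
print("tray",onz(T,np.array((219,146))/2.5+[100,110],.04),"rover",onz(T,np.array((688,275))/2.5+[100,110],.06),"orange/red",onz(T,np.array((84,260))/2.5+[100,110],.08),onz(T,np.array((82,313))/2.5+[100,110],.08))
E
```

```text
console [ 0.5392  0.0111 -0.2389] [-0.1  0.2  0.9 -0.9  0.1  0.5 -0.9  0.1]
scene corners crop [[213. 360.]
 [171. 217.]
 [323. 193.]
 [395. 324.]]
tongue pred [[ 0.46731871 -0.0177024   0.086     ]] tri (array([ 0.47705839, -0.01742931,  0.08222637]), np.float64(0.732065289029606)) pred crop px [[457.45679059 249.29543119]] [[317.6488345  201.41903496]]
[ 0.47880615 -0.01880288  0.086     ] [ 0.47847392 -0.01133071  0.086     ]
plate in console [0.0892 0.0085]
plate in console [ 0.0904 -0.0957]
plate in console [-0.0315  0.0037]
plate in console [-0.0333 -0.0947]
pin head mid tri (array([0.44237469, 0.35547015, 0.09618547]), np.float64(0.14835984009249614)) [0.44144802 0.35167193 0.11      ]
pin at stand top [0.44775815 0.36314178 0.035     ]
stand [array([0.478, 0.389]), array([0.472, 0.313]), array([0.403, 0.317]), array([0.412, 0.39 ])] [0.44107434 0.35228275 0.035     ]
tray [0.61614644 0.28333326 0.04      ] rover [ 0.42989694 -0.30602179  0.06      ] orange/red [0.46779524 0.44308682 0.08      ] [0.40261266 0.444259   0.08      ]
```

```bash
python3 -m creep '[[[0.05,0.45,-0.49,0.01,27.6],[0.05,0.45,-0.49,0.01,27.6],[0.05,0.45,-0.49,0.01,27.6],[0.05,0.45,-0.49,0.01,27.6],[0.05,0.45,-0.49,0.01,27.6],[0.05,0.45,-0.49,0.01,27.6],[0.05,0.45,-0.49,0.01,27.6],[0.05,0.45,-0.49,0.01,27.6]]]' 40
python3 - <<'E'
from h import *
s=sensors.observe();T=totool([.472,-.018,.18]);print(T.round(4), (R.from_rotvec(s["tcp_rot"]).as_matrix()).round(3).tolist())
E
```

```text
time: 2.1
position: [0.3908, -0.1661, 0.2243]
tcp_rot: [3.119, -0.373, 0.002]
force: [1.4, 0.2, -0.6]
gripper_width: 0.0501
[ 0.0439 -0.163   0.0443] [[0.972, -0.236, 0.001], [-0.236, -0.972, -0.001], [0.001, 0.0, -1.0]]
```

```bash
python3 -m creep '[[[0.05,0.044,-0.163,0.03,0],[0.05,0.044,-0.163,0.03,0],[0.05,0.044,-0.163,0.03,0],[0.05,0.044,-0.163,0.03,0]]]'
python3 - <<'E'
from h import *
s=sensors.observe();im=get_image("wrist");cv2.imwrite("pics/w1.png",im[:,:,::-1])
C=cam("wrist",s)
for t in("tongue","knob"):print(t,[(d["pixel"],d["confidence"],int(d["mask"].sum())) for d in outline_of("wrist",t)])
P=[.5392,.0111,-.2389]
for n,X in dict(tongue=[-.063,-.045,.086],tip=[-.077,-.045,.091],knob=[0,-.045,.076],plF=[-.035,-.095,.0885],plF2=[-.035,.005,.0885]).items():print(n,proj(C,con(P,X)).round(0),totool(con(P,X)[0],s).round(4))
print(s["position"])
E
```

```text
time: 2.6
position: [0.4721, -0.016, 0.1934]
tcp_rot: [-3.119, 0.363, 0.0]
force: [-0.2, -1.1, -0.8]
gripper_width: 0.0503
tongue [([243.6, 60.8], 0.67, 25290)]
knob []
tongue [[256. 194.]] [-0.0042  0.0029  0.1074]
tip [[256. 211.]] [-0.0182  0.0028  0.1024]
knob [[257. 119.]] [0.0588 0.0034 0.1173]
plF [[316. 163.]] [0.0235 0.0531 0.1048]
plF2 [[196. 162.]] [ 0.0242 -0.0469  0.1049]
[ 0.47208801 -0.01602938  0.19336105]
```

View pics/w1.png

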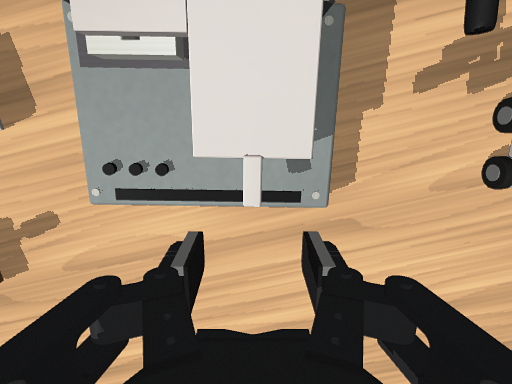

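The tongue runs from (252,155) to (252,206), midway between the fingers at columns 203 and 302. The plate's front edge is at row 157, 5 px above the prediction, so the console lies about 4 mm further on. The tongue is under the gripper now, so I descend and pinch.

```bash
python3 -m creep '[[[0.05,0,0,0.06,0],[0.05,0,0,0.11,0],[0.05,0,0,0.125,0],[0.01,0,0,0.125,0],[0.01,0,0,0.125,0],[0.01,0,0,0.125,0],[0.01,0,0,0.125,0],[0.01,0,0,0.125,0]]]' 45
python3 - <<'E'
import numpy as np
for t in np.arange(0,1.3,.1):print(round(t,1),[round(.148*(1-np.cos(t)),3),round(.148*np.sin(t),3)])
E
```

```text
time: 3.75
position: [0.4731, -0.0158, 0.0711]
tcp_rot: [-3.115, 0.369, -0.007]
force: [0.1, 13.8, -1.8]
gripper_width: 0.0148
0.0 [np.float64(0.0), np.float64(0.0)]
0.1 [np.float64(0.001), np.float64(0.015)]
0.2 [np.float64(0.003), np.float64(0.029)]
0.3 [np.float64(0.007), np.float64(0.044)]
0.4 [np.float64(0.012), np.float64(0.058)]
0.5 [np.float64(0.018), np.float64(0.071)]
0.6 [np.float64(0.026), np.float64(0.084)]
0.7 [np.float64(0.035), np.float64(0.095)]
0.8 [np.float64(0.045), np.float64(0.106)]
0.9 [np.float64(0.056), np.float64(0.116)]
1.0 [np.float64(0.068), np.float64(0.125)]
1.1 [np.float64(0.081), np.float64(0.132)]
1.2 [np.float64(0.094), np.float64(0.138)]
```

```bash
python3 -m creep '[[[0.01,0,-0.001,-0.009,0],[0.01,0.001,-0.001,-0.018,0],[0.01,0.0024,-0.001,-0.0265,0],[0.01,0.0042,-0.001,-0.0352,0],[0.01,0.0066,-0.001,-0.0437,0],[0.01,0.0095,-0.001,-0.0521,0],[0.01,0.0129,-0.001,-0.0604,0],[0.01,0.0167,-0.001,-0.0683,0]]]'
python3 -m creep '[[[0.01,0.0044,0,-0.0078,0],[0.01,0.0092,0,-0.0153,0],[0.01,0.0144,0,-0.0224,0],[0.01,0.02,0,-0.0293,0],[0.01,0.0261,0,-0.0358,0],[0.01,0.0325,0,-0.0419,0],[0.01,0.0393,0,-0.0476,0],[0.01,0.0464,0,-0.0529,0]]]'
```

```text
time: 4.75
position: [0.489, -0.0197, 0.1385]
tcp_rot: [-3.116, 0.37, -0.005]
force: [6.0, 9.3, -16.6]
gripper_width: 0.0147
time: 5.75
position: [0.5309, -0.0302, 0.1901]
tcp_rot: [-3.116, 0.369, 0.006]
force: [-2.2, 10.1, -13.8]
gripper_width: 0.0146
```

```bash
python3 -m creep '[[[0.01,0.0074,0,-0.0049,0],[0.01,0.0152,0,-0.0093,0],[0.01,0.0231,0,-0.0133,0],[0.01,0.0313,0,-0.0167,0],[0.01,0.0368,0,-0.0188,0],[0.01,0.0395,0,-0.0195,0]]]'
python3 - <<'E'
from h import *
im=get_image("scene");cv2.imwrite("pics/s2.png",cv2.resize(im[90:290,150:400,::-1],None,fx=3,fy=3,interpolation=cv2.INTER_CUBIC))
E
```

```text
time: 6.5
position: [0.5699, -0.0399, 0.2107]
tcp_rot: [-3.117, 0.369, 0.003]
force: [-3.3, 7.6, -2.4]
gripper_width: 0.014
```

View pics/s2.png

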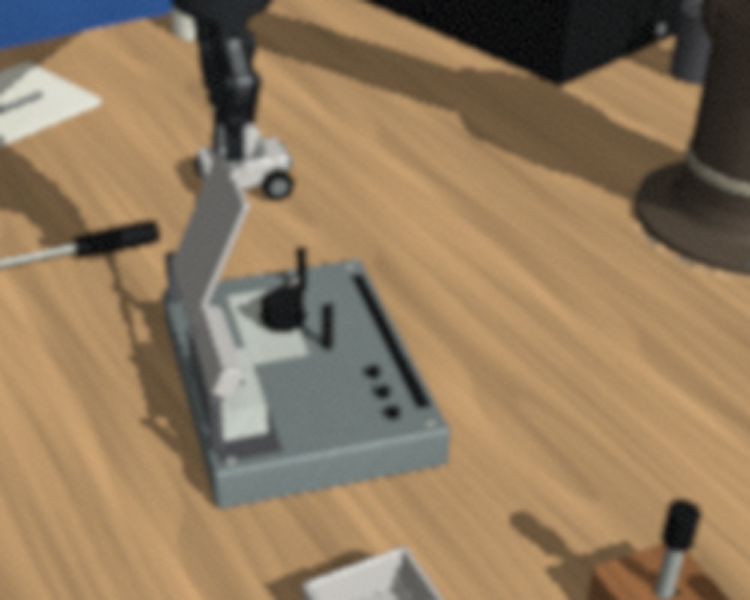

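The guard stands at about 1.2 rad, with the tongue still pinched at about (225,170). The knob shows at (285,305), and two thin black rests stand at (300,275) and (325,325). The black-headed pin is in its stand at (682,525). Now I release, back off and push the guard back from its inner side.

```bash
python3 -m creep '[[[0.045,0,0,0,0],[0.045,0,0,0,0],[0.045,-0.025,0,0,0],[0.045,-0.05,0,0,0],[0,-0.052,0,0.012,0],[0,-0.052,0,0.025,0],[0,-0.045,0,0.025,0],[0,-0.035,0,0.025,0]]]'
python3 -m creep '[[[0,0.008,0,0,0],[0,0.016,0,0,0],[0,0.024,0,0,0],[0,0.031,0,0,0],[0,0.038,0,0,0],[0,0.045,0,0,0],[0,0.052,0,0,0],[0,0.059,0,0,0]]]'
```

```text
time: 7.55
position: [0.5364, -0.0345, 0.1838]
tcp_rot: [-3.119, 0.372, 0.007]
force: [-9.5, 2.5, 0.3]
gripper_width: -0.0003
time: 8.55
position: [0.5949, -0.0483, 0.1856]
tcp_rot: [-3.119, 0.372, 0.001]
force: [-8.4, 1.2, 10.6]
gripper_width: 0.0003
```

```bash
python3 -m creep '[[[0,0.007,0,0,0],[0,0.014,0,0,0],[0,0.021,0,0,0],[0,0.028,0,0,0],[0,0.034,0,0,0],[0,0.04,0,0,0],[0,0.045,0,0,0],[0,0.047,0,0,0]]]'
python3 - <<'E'
from h import *
s=sensors.observe();im=get_image("scene");cv2.imwrite("pics/s3.png",im[:,:,::-1])
im=get_image("wrist");cv2.imwrite("pics/w3.png",im[:,:,::-1])
P=[.5444,.0132,-.2389];C=cam("wrist",s);S=cam("scene")
d=s["position"]-[P[0],P[1],0];print("x",d[0]*.972-d[1]*.236)
for y in(-12,0,12):print("wrist",proj(C,con(P,[.064,.062+y/1000,.07])).round(0),"scene",proj(S,con(P,[.064,.062+y/1000,.07])).round(0))
print("pin",totool([.442,.3545,.13],s).round(4))
E
```

```text
time: 9.55
position: [0.6373, -0.0589, 0.1817]
tcp_rot: [-3.119, 0.372, 0.015]
force: [-7.5, 2.2, -2.4]
gripper_width: -0.0002
x 0.10736312638428454
wrist [[146. 232.]] scene [[227. 214.]]
wrist [[132. 232.]] scene [[228. 218.]]
wrist [[119. 232.]] scene [[229. 221.]]
pin [-0.2866 -0.356   0.0541]
```

View pics/w3.png

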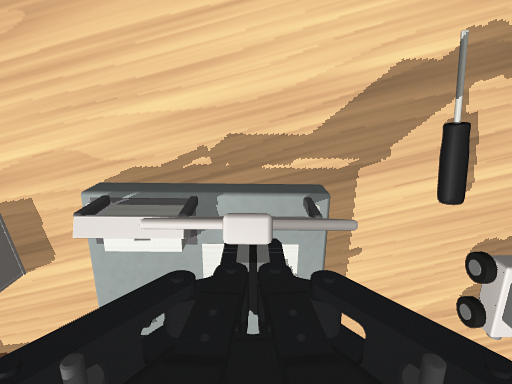

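```bash
python3 -m creep '[[[0,0.004,0,0,0],[0,0.007,0,0,0],[0.06,-0.055,-0.01,-0.02,0],[0.06,-0.1,-0.06,-0.02,0],[0.06,-0.14,-0.12,-0.01,0],[0.06,-0.18,-0.18,0.0,0],[0.06,-0.22,-0.22,0.01,0],[0.06,-0.24,-0.26,0.02,0]]]'
python3 -m creep '[[[0.06,-0.03,-0.09,0,0],[0.06,-0.03,-0.09,0,0],[0.06,-0.03,-0.09,0,0]]]'
python3 - <<'E'
from h import *
s=sensors.observe();im=get_image("wrist");cv2.imwrite("pics/w4.png",im[:,:,::-1]);C=cam("wrist",s)
for t in("pin","stand"):
  for d in outline_of("wrist",t):
    r,c=np.nonzero(d["mask"]);print(t,d["pixel"],d["confidence"],c.min(),c.max(),r.min(),r.max())
for z in(.01,.035,.082,.112):print(z,proj(C,[.442,.3545,z]).round(0))
print(s["position"],totool([.442,.3545,.086],s).round(4))
T=cam("top");im=get_image("top");cv2.imwrite("pics/t4.png",im[:,:,::-1])
E
```

```text
time: 10.65
position: [0.4701, 0.2466, 0.1659]
tcp_rot: [-3.118, 0.374, -0.003]
force: [1.5, 0.2, -0.1]
gripper_width: 0.0598
time: 11.02
position: [0.4615, 0.3432, 0.1655]
tcp_rot: [-3.118, 0.366, 0.001]
force: [0.3, -0.3, 0.5]
gripper_width: 0.06
pin [132.3, 216.8] 0.68 110 168 184 237
pin [243.3, 228.5] 0.63 226 255 196 250
stand [242.3, 190.0] 0.88 203 282 158 240
0.01 [[247. 197.]]
0.035 [[246. 204.]]
0.082 [[245. 223.]]
0.112 [[244. 239.]]
[0.461458   0.34323281 0.16551869] [-0.0215 -0.0063  0.0796]
```

View pics/w4.png

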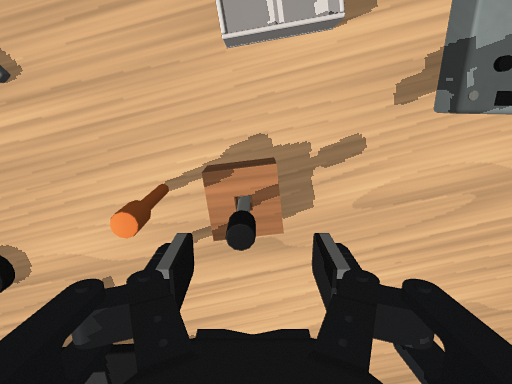

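The black pin's head is at (241,234), left of the finger midline at column 253. The orange look-alike is at (125,222). I descend and grip.

```bash
python3 -m creep '[[[0.06,-0.018,-0.008,0,0],[0.06,-0.018,-0.008,0.05,0],[0.06,-0.018,-0.008,0.0805,0],[0.06,-0.018,-0.008,0.0805,0],[0.01,-0.018,-0.008,0.0805,0],[0.01,-0.018,-0.008,0.0805,0],[0.01,-0.018,-0.008,0.0805,0],[0.01,-0.018,-0.008,0.0805,0]]]' 45
python3 -m creep '[[[0.01,0,0,0,0],[0.01,0,0,0,0],[0.01,0,0,-0.06,0]]]'
```

```text
time: 12.22
position: [0.4471, 0.3522, 0.0867]
tcp_rot: [-3.117, 0.373, -0.003]
force: [0.3, 0.6, 7.1]
gripper_width: 0.0207
time: 12.6
position: [0.4446, 0.3506, 0.1428]
tcp_rot: [3.117, -0.372, -0.008]
force: [1.4, 1.7, -0.1]
gripper_width: 0.0207
```

```bash
python3 -m creep '[[[0.01,0.02,0.02,-0.03,0],[0.01,0.177,0.242,-0.03,0],[0.01,0.177,0.242,-0.03,0],[0.01,0.177,0.242,-0.03,0],[0.01,0.177,0.242,-0.03,0],[0.01,0.177,0.242,-0.03,0],[0.01,0.177,0.242,-0.03,0],[0.01,0.177,0.242,-0.03,0]]]'
python3 - <<'E'
from h import *
s=sensors.observe();im=get_image("wrist");cv2.imwrite("pics/w5.png",im[:,:,::-1]);C=cam("wrist",s)
P=[.5444,.0132,-.2389]
for y in(-12,0,12):print(y,proj(C,con(P,[.064,.062+y/1000,.07])).round(1),totool(con(P,[.064,.062+y/1000,.07])[0],s).round(4))
print(s["position"])
E
```

```text
time: 13.6
position: [0.5607, 0.0758, 0.1753]
tcp_rot: [-3.119, 0.371, 0.0]
force: [0.6, 0.5, -1.1]
gripper_width: 0.0206
-12 [[271.2 113.8]] [0.063  0.0149 0.1052]
0 [[256.2 113.8]] [0.063  0.0029 0.1053]
12 [[241.2 113.8]] [ 0.063  -0.0091  0.1053]
[0.56068234 0.07583224 0.17526625]
```

View pics/w5.png

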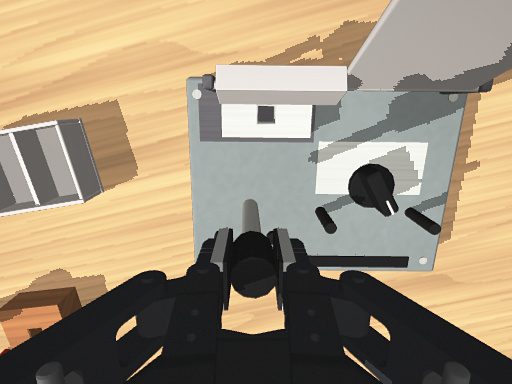

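The hole shows at about (266,115) in the block. The pin's shank foot is near (251,203), and the knob at (372,186) has its pointer towards (392,210). I check the pin's foot against the prediction.

Run:
```python
from h import *
p=camera_params("wrist");K=np.array(p["camera_matrix"]);M=np.linalg.inv(np.array(p["hand_eye"]));C=(K,M[:3,:3],M[:3,3])
im=cv2.imread("pics/w5.png");f=5;x0,y0=200,90
o=cv2.resize(im[90:210,200:330],None,fx=f,fy=f,interpolation=cv2.INTER_NEAREST)
def dr(pts,col):
    q=((proj(C,pts)-[x0,y0]+.5)*f).astype(int);cv2.polylines(o,[q.reshape(-1,1,2)],True,col,1)
a=np.linspace(0,2*np.pi,40)
dr(np.c_[.006*np.cos(a),.006*np.sin(a),0*a+.0767],(0,0,255))
h=np.array([.063,.0108,.1053]);dr(h+np.array([[.00675,.007,0],[.00675,-.007,0],[-.00675,-.007,0],[-.00675,.007,0]]),(0,255,0))
cx=.063
dr(h+np.array([[.018,.036,0],[.018,-.036,0],[-.018,-.036,0],[-.018,.036,0]]),(255,0,0))
cv2.imwrite("pics/w5z.png",o)
```

```text
(no output)
```

View pics/w5z.png

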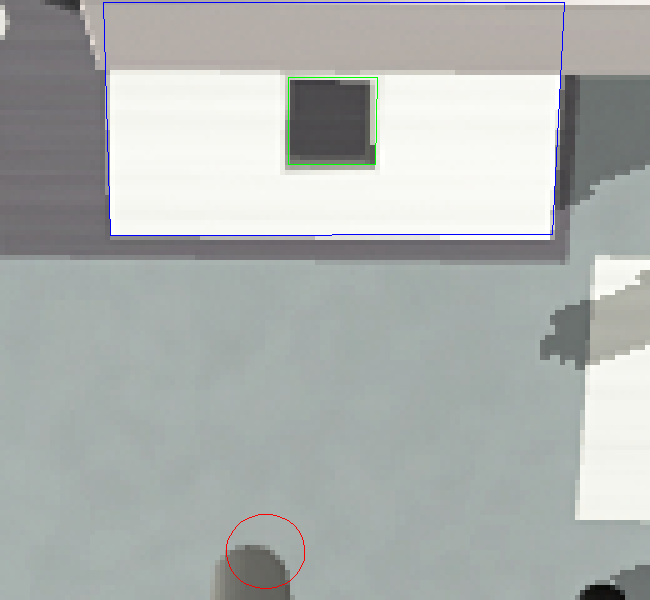

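Run:
```python
from h import *
p=camera_params("wrist");K=np.array(p["camera_matrix"]);M=np.linalg.inv(np.array(p["hand_eye"]));C=(K,M[:3,:3],M[:3,3])
a=np.linspace(0,2*np.pi,60)
for x in(-.004,-.002,0,.002):
    q=proj(C,np.c_[x+.011*np.cos(a),.011*np.sin(a),0*a-.0253]);print(x,q.min(0).round(1),q.max(0).round(1))
g=cv2.imread("pics/w5.png",0).astype(int);print(g[225:320:3,253].tolist());print(g[262:300:6,222:290:2].tolist())
f=lambda v:proj(C,[v[0],v[1],.0767])[0]
# fit foot centre: shank far edge row 90+544/5, columns center 200+253/5
b=np.linspace(0,2*np.pi,60)
r=least_squares(lambda v:[proj(C,np.c_[v[0]+.006*np.cos(b),v[1]+.006*np.sin(b),0*b+.0767]).min(0)[1]-(90+545/5),f(v)[0]-(200+253/5+.0)],[0,0]);print(r.x)
```

```text
-0.004 [227.8 255.9] [277.5 299.8]
-0.002 [227.7 251.8] [277.6 296. ]
0 [227.6 247.5] [277.7 292.1]
0.002 [227.4 243.3] [277.8 288.2]
[99, 98, 34, 20, 21, 21, 20, 18, 20, 21, 18, 34, 28, 25, 27, 26, 26, 26, 25, 37, 36, 38, 36, 38, 68, 207, 199, 192, 198, 191, 204, 195]
[[99, 30, 28, 20, 21, 17, 17, 18, 27, 29, 28, 28, 24, 26, 26, 27, 27, 26, 26, 26, 26, 26, 28, 24, 18, 15, 16, 20, 18, 30, 26, 126, 125, 125], [124, 33, 34, 21, 19, 21, 25, 28, 26, 25, 26, 26, 24, 25, 25, 27, 25, 26, 27, 27, 27, 25, 24, 24, 25, 27, 19, 19, 20, 37, 28, 146, 64, 26], [23, 36, 37, 20, 19, 25, 27, 26, 25, 26, 27, 26, 26, 25, 25, 25, 27, 26, 27, 26, 26, 26, 24, 24, 26, 27, 26, 21, 19, 36, 38, 28, 24, 28], [21, 36, 38, 21, 25, 27, 26, 26, 26, 24, 26, 24, 25, 24, 27, 26, 24, 26, 26, 37, 36, 36, 36, 35, 36, 37, 35, 38, 23, 36, 34, 25, 26, 29], [23, 36, 37, 20, 16, 163, 20, 26, 25, 25, 24, 38, 38, 37, 37, 37, 37, 38, 37, 38, 37, 37, 37, 35, 36, 34, 104, 35, 25, 37, 35, 23, 24, 29], [25, 36, 36, 17, 182, 217, 221, 230, 60, 37, 36, 37, 37, 37, 38, 38, 38, 37, 37, 38, 37, 37, 34, 45, 216, 222, 221, 56, 27, 36, 31, 23, 22, 25], [24, 35, 34, 10, 217, 214, 212, 211, 211, 211, 214, 216, 219, 221, 224, 187, 146, 138, 219, 213, 207, 203, 201, 198, 198, 198, 199, 127, 50, 59, 37, 24, 26, 26]]
[-0.00530799 -0.00157155]
```

```bash
python3 -m creep '[[[0.01,0.035,0.0123,0,0],[0.01,0.068,0.0123,0.0,0],[0.01,0.068,0.0123,0.012,0],[0.01,0.068,0.0123,0.022,0],[0.01,0.068,0.0123,0.026,0],[0.01,0.068,0.0123,0.029,0],[0.01,0.068,0.0123,0.032,0],[0.01,0.068,0.0123,0.034,0]]]'
python3 - <<'E'
from h import *
s=sensors.observe();print(s["force"],s["wrist_torque"],s["position"])
im=get_image("wrist");cv2.imwrite("pics/w6.png",im[:,:,::-1])
E
```

```text
time: 14.65
position: [0.6243, 0.0464, 0.1411]
tcp_rot: [3.119, -0.373, 0.0]
force: [-0.8, -0.0, -0.8]
gripper_width: 0.0208
[-0.77782746 -0.03511293 -0.76852702] [ 0.03411012  0.10703992 -0.01450065] [0.62428007 0.04642857 0.14112253]
```

```bash
python3 -m creep '[[[0.01,0,0,0.004,0],[0.01,0,0,0.008,0],[0.01,0,0,0.012,0],[0.01,0,0,0.015,0],[0.01,0,0,0.018,0],[0.01,0,0,0.02,0],[0.01,0,0,0.022,0],[0.01,0,0,0.0235,0]]]'
python3 - <<'E'
from h import *
s=sensors.observe();print(s["force"],s["wrist_torque"],s["position"])
E
```

```text
time: 15.7
position: [0.6243, 0.0464, 0.1174]
tcp_rot: [3.119, -0.373, -0.0]
force: [-1.9, 0.1, -0.7]
gripper_width: 0.0202
[-1.88754656  0.09846143 -0.68732757] [0.15914322 0.31404492 0.00583451] [0.62429543 0.04644069 0.11741906]
```

```bash
python3 -m creep '[[[0.01,0,0,0.0006,0],[0.01,0,0,0.0012,0],[0.01,0,0,0.0018,0],[0.01,0,0,0.0018,0]]]'
```

```text
time: 16.2
position: [0.6247, 0.0464, 0.1168]
tcp_rot: [3.119, -0.373, 0.002]
force: [-2.9, -0.0, 7.5]
gripper_width: 0.0206
```

```bash
python3 -m creep '[[[0.04,0,0,0,0],[0.04,0,0,0,0],[0.04,0,0,0,0],[0.04,0,0,-0.03,0],[0.04,0,0,-0.06,0],[0.04,-0.05,0,-0.065,0],[0.04,-0.07,0,-0.065,0],[0.04,-0.07,0,-0.065,0]]]'
python3 - <<'E'
from h import *
s=sensors.observe();im=get_image("wrist");cv2.imwrite("pics/w7.png",im[:,:,::-1]);C=cam("wrist",s)
P=[.5444,.0132,-.2389]
print(s["position"],s["force"],"knob",totool(con(P,[0,-.045,.076])[0],s).round(4),proj(C,con(P,[0,-.045,.076])),"pin head",proj(C,con(P,[.064,.054,.142])))
E
```

```text
time: 17.2
position: [0.5555, 0.0633, 0.1812]
tcp_rot: [3.119, -0.371, 0.001]
force: [0.1, 0.8, 0.2]
gripper_width: 0.0401
[0.55547234 0.06332964 0.18118706] [0.11411978 0.75454543 0.18490122] knob [0.0008 0.0963 0.1052] [[365.24424411 188.64621546]] pin head [[248.10197507 113.23941121]]
```

View pics/w7.png

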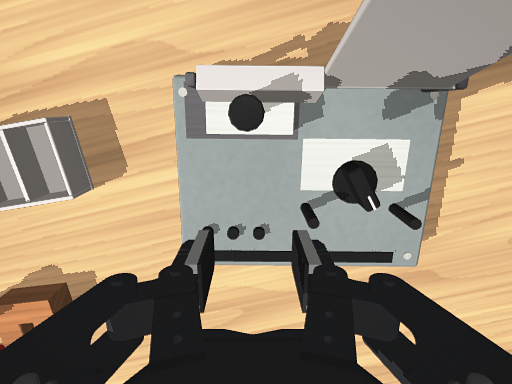

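The pin is seated: its head is at (246,112), against a prediction of (248,113). The knob blob centres near (355,183) with its bar running up-left to down-right, so it is at about 0. The rests run from (304,206) to (316,226) and from (391,206) to (420,228). I compute the clearances.

Run:
```python
from h import *
s=sensors.observe();C=cam("wrist",s);P=np.array([.5444,.0132,-.2389])
def tc(w):
    d=np.array(w[:2])-P[:2];c,n=np.cos(P[2]),np.sin(P[2]);return np.round([1000*(c*d[0]+n*d[1]),1000*(-n*d[0]+c*d[1])],1)
for n,b,t in(("L",(304,206),(315,225)),("R",(392,206),(418,227))):
    B=onz(C,b,.04);best=min(np.arange(.04,.1,.002),key=lambda z:np.linalg.norm(proj(C,[B[0],B[1],z])[0]-t));print(n,tc(B),best,proj(C,[B[0],B[1],best]))
im=cv2.imread("pics/w7.png",0)
m=(im<75).astype(np.uint8);m[:145]=0;m[215:]=0;m[:,:322]=0;m[:,388:]=0
k,l,st,ce=cv2.connectedComponentsWithStats(m);i=1+st[1:,4].argmax();print(st[i],ce[i])
for y in(-45,-40,-35):
  for z in(.052,.076):print(y,z,proj(C,con(P,[0,y/1000,z])).round(1))
a=np.linspace(0,2*np.pi,60)
o=cv2.resize(cv2.imread("pics/w7.png")[140:240,290:430],None,fx=5,fy=5,interpolation=cv2.INTER_NEAREST)
def dr(pts,col):
    q=((proj(C,con(P,pts))-[290,140]+.5)*5).astype(int);cv2.polylines(o,[q.reshape(-1,1,2)],True,col,1)
dr(np.c_[.021*np.cos(a),-.045+.021*np.sin(a),0*a+.051],(0,255,0))
u=np.array([np.cos(.65),np.sin(.65)]);v=np.array([-u[1],u[0]])
dr(np.array([[*(np.array([0,-.045])+sx*.021*u+sy*.007*v),.076] for sx,sy in((1,1),(1,-1),(-1,-1),(-1,1))]),(0,0,255))
cv2.imwrite("pics/w7z.png",o)
```

```text
L [-26.7  -0. ] 0.09000000000000005 [[313.83917133 225.25531469]]
R [-26.7 -87.6] 0.09000000000000005 [[418.69848821 225.25665298]]
[ 333  160   47   52 1663] [356.04570054 183.71377029]
-45 0.052 [[355.7 183. ]]
-45 0.076 [[364.9 190. ]]
-40 0.052 [[350.3 183. ]]
-40 0.076 [[359.1 190. ]]
-35 0.052 [[344.9 183. ]]
-35 0.076 [[353.2 190. ]]
```

View pics/w7z.png

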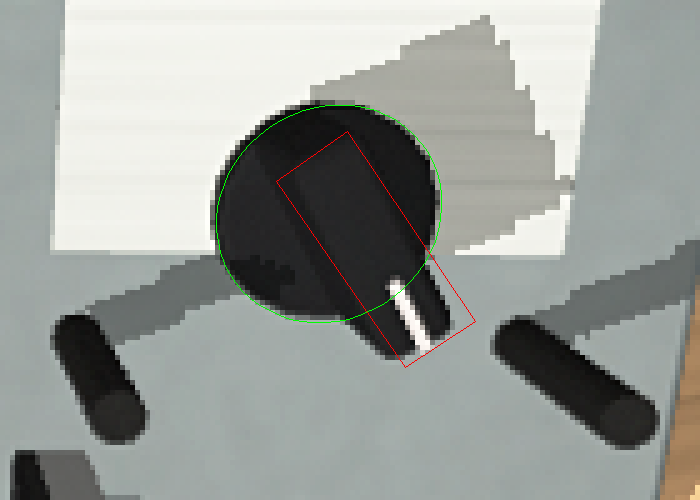

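```bash
python3 -m creep '[[[0.034,0.001,0.0955,0,-10],[0.034,0.001,0.0955,0,-20],[0.034,0.001,0.0955,0,-30],[0.034,0.001,0.0955,0,-37],[0.034,0.001,0.0955,0,-37],[0.034,0.001,0.0955,0.02,-37]]]'
python3 - <<'E'
from h import *
s=sensors.observe();im=get_image("wrist");cv2.imwrite("pics/w8.png",im[:,:,::-1]);C=cam("wrist",s)
P=[.5444,.0132,-.2389]
print(s["q"],s["position"],s["force"],"knob",totool(con(P,[0,-.045,.076])[0],s).round(4),proj(C,con(P,[0,-.045,.076])))
E
```

```text
time: 18.0
position: [0.5365, -0.0305, 0.1615]
tcp_rot: [3.077, 0.63, 0.005]
force: [1.6, 0.1, 0.3]
gripper_width: 0.0343
[ 0.35687669  0.38128439 -0.49206504  1.86550086  0.21905551  0.94483071
 -1.40098121] [ 0.53652697 -0.0304512   0.16151651] [1.6258804  0.05949576 0.32920335] knob [-0.0028 -0.0011  0.0855] [[251.50091351 199.9290015 ]]
```

View pics/w8.png

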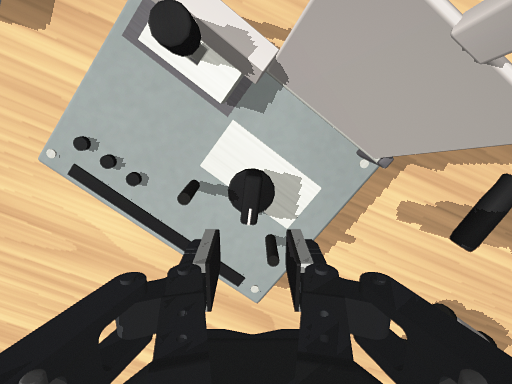

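The bar lies on column 251, between the fingers (mid-line 253). The pin's head is at (175,27), and the rests at (188,192) and (272,250) clear the fingers. I descend, grip and turn.

```bash
python3 -m creep '[[[0.034,-0.003,-0.001,0.05,0],[0.034,-0.003,-0.001,0.09,0],[0.034,-0.003,-0.001,0.1055,0],[0.034,-0.003,-0.001,0.1055,0],[0.005,-0.003,-0.001,0.1055,0],[0.005,-0.003,-0.001,0.1055,0],[0.005,-0.003,-0.001,0.1055,0],[0.005,-0.003,-0.001,0.1055,0]]]' 40
python3 - <<'E'
from bench import *
s=sensors.observe();print(s["force"],s["wrist_torque"])
E
```

```text
time: 19.05
position: [0.533, -0.0306, 0.0568]
tcp_rot: [3.076, 0.635, 0.005]
force: [-0.4, -0.9, 7.1]
gripper_width: 0.0132
[-0.37460954 -0.88315554  7.11817437] [-0.13105914 -0.01622522 -0.00924841]
```

```bash
python3 -m creep '[[[0.005,0,0,0,9],[0.005,0,0,0,18],[0.005,0,0,0,28],[0.005,0,0,0,38],[0.005,0,0,0,48],[0.005,0,0,0,58],[0.005,0,0,0,67],[0.005,0,0,0,74]]]'
python3 -m creep '[[[0.005,0,0,0,1.5],[0.005,0,0,0,3],[0.005,0,0,0,3]]]'
python3 - <<'E'
from h import *
s=sensors.observe();print(s["force"],s["wrist_torque"]);x=R.from_rotvec(s["tcp_rot"]).as_matrix()[:,0];print(np.arctan2(x[1],x[0])+.2389)
E
```

```text
time: 20.05
position: [0.533, -0.0305, 0.0568]
tcp_rot: [-2.836, 1.349, -0.005]
force: [0.1, -0.3, 6.4]
gripper_width: 0.0129
time: 20.42
position: [0.5329, -0.0303, 0.0568]
tcp_rot: [-2.805, 1.413, -0.005]
force: [-0.1, -1.0, 7.6]
gripper_width: 0.0129
[-0.0691619  -0.98453476  7.63001808] [-0.24515036  0.0962439   1.06883774]
-0.694674785177548
```

```bash
python3 -m creep '[[[0.034,0,0,0,0],[0.034,0,0,0,0],[0.034,0,0,0,0],[0.034,0,0,-0.05,0],[0.034,0,0,-0.11,0],[0.034,0,0,-0.16,0],[0.034,-0.04,0,-0.18,0],[0.034,-0.06,0,-0.18,0]]]'
python3 - <<'E'
from h import *
s=sensors.observe();print(s["force"],s["gripper_width"],s["position"]);im=get_image("wrist")[:,:,::-1];sc=get_image("scene")[:,:,::-1]
a=cv2.resize(im,(400,300));b=cv2.resize(sc[110:260,170:370],(400,300),interpolation=cv2.INTER_CUBIC)
cv2.imwrite("pics/f1.png",np.hstack([a,b]))
E
```

```text
time: 21.42
position: [0.4959, 0.0194, 0.2366]
tcp_rot: [-2.803, 1.415, -0.004]
force: [-1.0, 0.5, -0.3]
gripper_width: 0.0341
[-0.97796265  0.48028206 -0.25241827] 0.03414381879209249 [0.49590572 0.01943149 0.23662981]
```

View pics/f1.png

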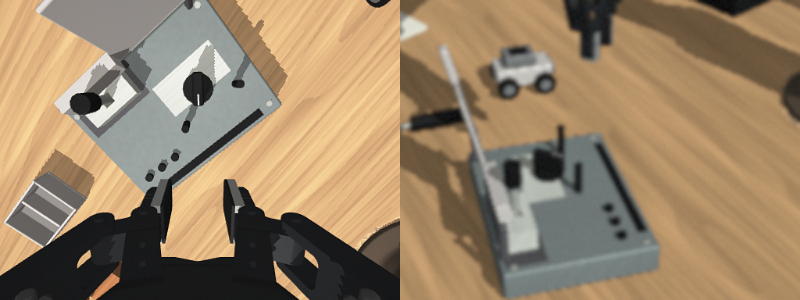

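The bar is still aligned with the tool at the stop, the pin is seated and the gripper is clear. The guard still leans back, so I wait for it to settle on the pin and check.

```bash
python3 -m creep '[[[0.034,-0.05,0,0,0],[0.034,-0.05,0,0,0],[0.034,-0.05,0,0,0],[0.034,-0.05,0,0,0],[0.034,-0.05,0,0,0],[0.034,-0.05,0,0,0],[0.034,-0.05,0,0,0],[0.034,-0.05,0,0,0]]]' >/dev/null
python3 -m creep '[[[0.034,0,0,0,0],[0.034,0,0,0,0],[0.034,0,0,0,0],[0.034,0,0,0,0],[0.034,0,0,0,0],[0.034,0,0,0,0],[0.034,0,0,0,0],[0.034,0,0,0,0]]]' >/dev/null
python3 -m creep '[[[0.034,0,0,0,0],[0.034,0,0,0,0],[0.034,0,0,0,0],[0.034,0,0,0,0],[0.034,0,0,0,0],[0.034,0,0,0,0],[0.034,0,0,0,0],[0.034,0,0,0,0]]]' >/dev/null
python3 -m creep '[[[0.034,0,0,0,0],[0.034,0,0,0,0],[0.034,0,0,0,0],[0.034,0,0,0,0],[0.034,0,0,0,0],[0.034,0,0,0,0],[0.034,0,0,0,0],[0.034,0,0,0,0]]]' >/dev/null
python3 -m creep '[[[0.034,0,0,0,0],[0.034,0,0,0,0],[0.034,0,0,0,0],[0.034,0,0,0,0],[0.034,0,0,0,0],[0.034,0,0,0,0],[0.034,0,0,0,0],[0.034,0,0,0,0]]]' >/dev/null
python3 -m creep '[[[0.034,0,0,0,0],[0.034,0,0,0,0],[0.034,0,0,0,0],[0.034,0,0,0,0],[0.034,0,0,0,0],[0.034,0,0,0,0],[0.034,0,0,0,0],[0.034,0,0,0,0]]]' >/dev/null
python3 -m creep '[[[0.034,0,0,0,0],[0.034,0,0,0,0],[0.034,0,0,0,0],[0.034,0,0,0,0],[0.034,0,0,0,0],[0.034,0,0,0,0],[0.034,0,0,0,0],[0.034,0,0,0,0]]]' >/dev/null
python3 -m creep '[[[0.034,0,0,0,0],[0.034,0,0,0,0],[0.034,0,0,0,0],[0.034,0,0,0,0],[0.034,0,0,0,0],[0.034,0,0,0,0],[0.034,0,0,0,0],[0.034,0,0,0,0]]]' >/dev/null
python3 -m creep '[[[0.034,0,0,0,0],[0.034,0,0,0,0],[0.034,0,0,0,0],[0.034,0,0,0,0],[0.034,0,0,0,0],[0.034,0,0,0,0],[0.034,0,0,0,0],[0.034,0,0,0,0]]]' >/dev/null
python3 -c "
from bench import *;import cv2;cv2.imwrite('pics/g1.png',get_image('scene')[:,:,::-1])"
python3 -m creep '[[[0.034,0,0,0,0],[0.034,0,0,0,0],[0.034,0,0,0,0],[0.034,0,0,0,0],[0.034,0,0,0,0],[0.034,0,0,0,0],[0.034,0,0,0,0],[0.034,0,0,0,0]]]' >/dev/null
python3 -m creep '[[[0.034,0,0,0,0],[0.034,0,0,0,0],[0.034,0,0,0,0],[0.034,0,0,0,0],[0.034,0,0,0,0],[0.034,0,0,0,0],[0.034,0,0,0,0],[0.034,0,0,0,0]]]' >/dev/null
python3 -m creep '[[[0.034,0,0,0,0],[0.034,0,0,0,0],[0.034,0,0,0,0],[0.034,0,0,0,0],[0.034,0,0,0,0],[0.034,0,0,0,0],[0.034,0,0,0,0],[0.034,0,0,0,0]]]' >/dev/null
python3 -m creep '[[[0.034,0,0,0,0],[0.034,0,0,0,0],[0.034,0,0,0,0],[0.034,0,0,0,0],[0.034,0,0,0,0],[0.034,0,0,0,0],[0.034,0,0,0,0],[0.034,0,0,0,0]]]'
python3 - <<'E'
from h import *
sc=get_image("scene")[:,:,::-1];g=cv2.imread("pics/g1.png")
print("change in guard region, 4 s apart:",(np.abs(sc[100:240,170:270].astype(int)-g[100:240,170:270]).max(2)>40).sum())
f=lambda i:cv2.resize(i[100:250,165:365],(400,300),interpolation=cv2.INTER_CUBIC)
cv2.imwrite("pics/f2.png",np.hstack([f(g),f(sc)]))
E
```

```text
time: 34.58
position: [0.4664, 0.0582, 0.2352]
tcp_rot: [2.804, -1.417, 0.0]
force: [-0.5, 0.6, -0.7]
gripper_width: 0.0341
change in guard region, 4 s apart: 443
```

No more pictures, so I continue with numbers.

```bash
cat > chk.py <<'E'
from h import *
S=cam("scene");P=[.5444,.0132,-.2389]
sc=get_image("scene");cv2.imwrite(f"pics/c{sensors.observe()['time']:.1f}.png",sc[:,:,::-1])
for t in("guard","pin"):
    for d in outline_of("scene",t)[:2]:
        r,c=np.nonzero(d["mask"]);print(t,round(d["confidence"],2),"cols",c.min(),c.max(),"rows",r.min(),r.max(),"top col",c[r==r.min()].mean().round(1))
if __name__=="__main__":
    for th in(1.3,1.45,1.55,1.7,1.9):print(th,proj(S,con(P,[.085-.162*np.cos(th),-.045,.086+.162*np.sin(th)])).round(1).tolist())
    print("pin head top pred",proj(S,con(P,[.064,.054,.142])).round(1),"foot-visible",proj(S,con(P,[.064,.054,.07])).round(1))
E
python3 chk.py
python3 -m creep '[[[0.034,0,0,0,0],[0.034,0,0,0,0],[0.034,0,0,0,0],[0.034,0,0,0,0],[0.034,0,0,0,0],[0.034,0,0,0,0],[0.034,0,0,0,0],[0.034,0,0,0,0]]]' >/dev/null
python3 -m creep '[[[0.034,0,0,0,0],[0.034,0,0,0,0],[0.034,0,0,0,0],[0.034,0,0,0,0],[0.034,0,0,0,0],[0.034,0,0,0,0],[0.034,0,0,0,0],[0.034,0,0,0,0]]]' >/dev/null
python3 -m creep '[[[0.034,0,0,0,0],[0.034,0,0,0,0],[0.034,0,0,0,0],[0.034,0,0,0,0],[0.034,0,0,0,0],[0.034,0,0,0,0],[0.034,0,0,0,0],[0.034,0,0,0,0]]]' >/dev/null
python3 -m creep '[[[0.034,0,0,0,0],[0.034,0,0,0,0],[0.034,0,0,0,0],[0.034,0,0,0,0],[0.034,0,0,0,0],[0.034,0,0,0,0],[0.034,0,0,0,0],[0.034,0,0,0,0]]]' >/dev/null
python3 chk.py | head -4
python3 -m creep '[[[0.034,0,0,0,0],[0.034,0,0,0,0],[0.034,0,0,0,0],[0.034,0,0,0,0],[0.034,0,0,0,0],[0.034,0,0,0,0],[0.034,0,0,0,0],[0.034,0,0,0,0]]]' >/dev/null
python3 -m creep '[[[0.034,0,0,0,0],[0.034,0,0,0,0],[0.034,0,0,0,0],[0.034,0,0,0,0],[0.034,0,0,0,0],[0.034,0,0,0,0],[0.034,0,0,0,0],[0.034,0,0,0,0]]]' >/dev/null
python3 -m creep '[[[0.034,0,0,0,0],[0.034,0,0,0,0],[0.034,0,0,0,0],[0.034,0,0,0,0],[0.034,0,0,0,0],[0.034,0,0,0,0],[0.034,0,0,0,0],[0.034,0,0,0,0]]]' >/dev/null
python3 chk.py | head -4
python3 - <<'E'
import cv2,numpy as np,glob
f=sorted(glob.glob("pics/c[0-9]*.png"));I=[cv2.imread(x).astype(int)[100:240,170:270] for x in f]
print(f,[(np.abs(a-b).max(2)>40).sum() for a,b in zip(I,I[1:])])
E
```

```text
guard 0.69 cols 207 226 rows 130 219 top col 211.5
pin 0.77 cols 386 405 rows 294 333 top col 398.5
pin 0.62 cols 236 252 rows 184 200 top col 239.5
1.3 [[224.2, 130.0]]
1.45 [[213.9, 129.4]]
1.55 [[206.9, 129.9]]
1.7 [[196.3, 131.8]]
1.9 [[182.7, 136.5]]
pin head top pred [[225.8 191. ]] foot-visible [[227.3 215.5]]
guard 0.86 cols 208 228 rows 130 221 top col 218.0
pin 0.86 cols 386 405 rows 294 334 top col 398.0
pin 0.82 cols 410 431 rows 281 320 top col 424.0
1.3 [[224.2, 130.0]]
guard 0.67 cols 209 229 rows 129 221 top col 222.5
guard 0.25 cols 205 298 rows 129 258 top col 223.0
pin 0.71 cols 208 229 rows 129 221 top col 223.0
pin 0.68 cols 224 234 rows 189 210 top col 229.5
['pics/c34.7.png', 'pics/c38.8.png', 'pics/c42.0.png'] [np.int64(516), np.int64(312)]
```

```bash
cat > blob.py <<'E'
import cv2,numpy as np,glob
for f in sorted(glob.glob("pics/[cg][0-9]*.png"))+["pics/scene0.png"]:
    im=cv2.imread(f);g=im[180:225,215:245].max(2);m=(g<60).astype(np.uint8);k,l,s,c=cv2.connectedComponentsWithStats(m)
    print(f,[(s[i].tolist(),(c[i]+[215,180]).round(1).tolist()) for i in range(1,k) if s[i,4]>15])
E
python3 blob.py
python3 -m creep '[[[0.034,0,0,0,0],[0.034,0,0,0,0],[0.034,0,0,0,0],[0.034,0,0,0,0],[0.034,0,0,0,0],[0.034,0,0,0,0],[0.034,0,0,0,0],[0.034,0,0,0,0]]]' >/dev/null
python3 -m creep '[[[0.034,0,0,0,0],[0.034,0,0,0,0],[0.034,0,0,0,0],[0.034,0,0,0,0],[0.034,0,0,0,0],[0.034,0,0,0,0],[0.034,0,0,0,0],[0.034,0,0,0,0]]]' >/dev/null
python3 chk.py | head -4; python3 blob.py|tail -2;  python3 - <<'E'
import cv2,numpy as np,glob
f=sorted(glob.glob("pics/c[0-9]*.png"));I=[cv2.imread(x).astype(int)[100:240,170:270] for x in f]
print(f,[(np.abs(a-b).max(2)>40).sum() for a,b in zip(I,I[1:])])
E
```

```text
pics/c34.7.png [([22, 5, 8, 15, 110], [240.6, 191.8]), ([8, 10, 8, 14, 98], [226.5, 196.2]), ([0, 29, 4, 16, 32], [216.2, 217.3])]
pics/c38.8.png [([22, 5, 8, 15, 110], [240.6, 191.8]), ([9, 10, 9, 13, 98], [227.9, 196.0]), ([0, 29, 4, 16, 31], [216.3, 217.4])]
pics/c42.0.png [([22, 5, 8, 15, 110], [240.6, 191.8]), ([10, 10, 9, 13, 99], [228.7, 195.9]), ([0, 29, 4, 16, 29], [216.2, 217.5])]
pics/g1.png [([22, 5, 8, 15, 110], [240.6, 191.8]), ([8, 10, 8, 14, 98], [226.5, 196.3]), ([0, 29, 4, 16, 31], [216.2, 217.5])]
pics/scene0.png [([0, 31, 4, 14, 27], [216.3, 218.3])]
guard 0.86 cols 208 229 rows 129 221 top col 224.0
pin 0.91 cols 410 431 rows 281 320 top col 424.0
pin 0.64 cols 387 404 rows 296 333 top col 398.5
1.3 [[224.2, 130.0]]
pics/g1.png [([22, 5, 8, 15, 110], [240.6, 191.8]), ([8, 10, 8, 14, 98], [226.5, 196.3]), ([0, 29, 4, 16, 31], [216.2, 217.5])]
pics/scene0.png [([0, 31, 4, 14, 27], [216.3, 218.3])]
['pics/c34.7.png', 'pics/c38.8.png', 'pics/c42.0.png', 'pics/c44.1.png'] [np.int64(516), np.int64(312), np.int64(32)]
```

```bash
python3 -m creep '[[[0.034,0,0,0,0],[0.034,0,0,0,0],[0.034,0,0,0,0],[0.034,0,0,0,0],[0.034,0,0,0,0],[0.034,0,0,0,0],[0.034,0,0,0,0],[0.034,0,0,0,0]]]' >/dev/null
python3 -m creep '[[[0.034,0,0,0,0],[0.034,0,0,0,0],[0.034,0,0,0,0],[0.034,0,0,0,0],[0.034,0,0,0,0],[0.034,0,0,0,0],[0.034,0,0,0,0],[0.034,0,0,0,0]]]'
python3 chk.py | head -3; python3 blob.py;  python3 - <<'E'
import cv2,numpy as np,glob
f=sorted(glob.glob("pics/c[0-9]*.png"));I=[cv2.imread(x).astype(int)[100:240,170:270] for x in f]
print(f,[(np.abs(a-b).max(2)>40).sum() for a,b in zip(I,I[1:])])
from h import *
T=cam("top");a=cv2.imread("pics/top0.png").astype(int);b=get_image("top")[:,:,::-1].astype(int)
for n,(c,r) in dict(tray=(188,168),rover=(375,220),driver=(357,160)).items():print(n,(np.abs(a-b).max(2)[r-12:r+12,c-12:c+12]>40).sum())
E
```

```text
time: 46.22
position: [0.4664, 0.0582, 0.2352]
tcp_rot: [-2.804, 1.417, -0.0]
force: [-0.0, -0.2, -0.3]
gripper_width: 0.034
guard 0.88 cols 208 229 rows 129 221 top col 224.5
pin 0.91 cols 410 431 rows 281 320 top col 424.0
pin 0.67 cols 226 234 rows 189 211 top col 230.0
pics/c34.7.png [([22, 5, 8, 15, 110], [240.6, 191.8]), ([8, 10, 8, 14, 98], [226.5, 196.2]), ([0, 29, 4, 16, 32], [216.2, 217.3])]
pics/c38.8.png [([22, 5, 8, 15, 110], [240.6, 191.8]), ([9, 10, 9, 13, 98], [227.9, 196.0]), ([0, 29, 4, 16, 31], [216.3, 217.4])]
pics/c42.0.png [([22, 5, 8, 15, 110], [240.6, 191.8]), ([10, 10, 9, 13, 99], [228.7, 195.9]), ([0, 29, 4, 16, 29], [216.2, 217.5])]
pics/c44.1.png [([22, 5, 8, 15, 110], [240.6, 191.8]), ([10, 10, 9, 13, 99], [228.9, 195.9]), ([0, 30, 4, 15, 29], [216.3, 217.8])]
pics/c46.3.png [([22, 5, 8, 15, 110], [240.6, 191.8]), ([10, 10, 9, 13, 100], [229.0, 196.0]), ([0, 30, 4, 15, 31], [216.3, 217.8])]
pics/g1.png [([22, 5, 8, 15, 110], [240.6, 191.8]), ([8, 10, 8, 14, 98], [226.5, 196.3]), ([0, 29, 4, 16, 31], [216.2, 217.5])]
pics/scene0.png [([0, 31, 4, 14, 27], [216.3, 218.3])]
['pics/c34.7.png', 'pics/c38.8.png', 'pics/c42.0.png', 'pics/c44.1.png', 'pics/c46.3.png'] [np.int64(516), np.int64(312), np.int64(32), np.int64(0)]
tray 0
rover 0
driver 0
```

The guard has stopped, bystanders are unmoved, and the robot is clear. I hand in.

```bash
python3 -c "
from bench import *
print(workorder.job_done())"
```

```text
the job is handed in; nothing more can be done
None
```

The job is done and handed in at about 46 s of the 72 s allowed; no verdict was reported.

**What I did:** I swung the guard up by its tongue and pushed it back from the inner side to about 1.9 rad or a little more. I then took the black-headed pin from the stand and lowered it into the hole, found by sight about 8 mm to the −y side of mid-range. It went in without resistance and touched the deck at about 7.5 N. I turned the knob clockwise to its stop (reaction about 1.1 N m) and let go of everything.

**Last checks:**
- **Guard:** it sank onto the pin and stopped. No pixels changed there over the last 2 s, and it stands at about 1.3 rad by the scene camera. That is the low end of the stated resting range but above the 1.2 rad limit.
- **Pin:** the head stopped moving, after shifting about 2.5 px as the guard leaned on it. I put that at roughly 0.08 rad of tilt, which fits the hole's clearance. I did not re-measure the foot height after that lean.
- **Knob:** the bar lined up with the tool at its stop angle when I let go. I did not measure it again afterwards.
- **Bystanders:** the tray, rover and screwdriver showed no change from the first top picture.
- **Robot:** it was clear of everything, with near-zero force.

**Disagreements:** the console position from the top camera was about 5 mm off the wrist view, so I used the wrist view. The pin network often preferred the orange and red look-alikes, and I told the pin apart by its colour and place. A last picture meant to show the settled guard could not be viewed because the 12-picture limit was reached, so the final checks are numerical only.

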